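# Two-step withdrawal check of a dry-block calibrator well

## Robot

A 7-joint arm with a two-finger parallel gripper is mounted at the origin on the work surface. World frame = base frame: x ahead of the robot, y to its left, z up, the work surface at z = 0. Lengths are in m, angles in rad, forces in N, time in s.
With the tool pointing down it reaches from about 0.4 to 0.85 m from the base axis. Payload 10.4 kg.
Tool frame: the origin (TCP) lies at the very end of the fingers, on their centre line; the grasp point (between the pads) lies 19 mm behind it (manip.grip_point_offset is the distance from the TCP to the grasp point, in m); z points along the fingers, y is the line along which they close (so a half turn about z gives the same grasp; the last joint's range is limited). The gripper opens to 85 mm and grips with 20 to 120 N. Pads are 22 mm wide; open, the fingers measure 114 mm over their backs; the gripper's body (76 mm by 85 mm) begins 54 mm behind the grasp point. The pads swing forward as they close: fully open they stand 13 mm farther back than shut.
Start: joints at [-1.288, 0.332, -0.065, 1.46, 0.022, 1.35, -0.088], TCP at [0.188, 0.596, 0.231] pointing down, gripper open.
Joint ranges: [-2.6, 2.6], [-0.5, 2.12], [-1.47, 1.34], [0.16, 2.42], [-1.27, 4.41], [0.06, 2.06], [-2.6, 2.6]. Speed limits (rad/s): [2.22, 2.22, 2.79, 2.79, 3.14, 3.14, 3.14].

## Interface

Orientations are given as a unit quaternion [x, y, z, w].
In Python, from workcell import manip gives the robot as it stands. The module is installed in compiled form; this text tells all that it offers.
- The arm moves only by the shell command python3 -m inch 'ROWS' [OPENING] [FORCE]. ROWS is JSON, a list of rows, each a list of 2 entries, a list of its own where there are three numbers: the shift along the tool's x, y, z each as a share of 0.08 m, from -1 to 1, then the turn, a rotation vector about the tool's x, y, z each as a share of 45 degrees, from -1 to 1. A call has exactly 10 rows; each row is the pose to reach, as a shift and turn from the pose commanded when the call began, along the tool's axes at that moment; what a row does not reach only later rows make up. A row lasts 1/10 s, in which the tool goes at most 50 mm and 8.59 degrees, less where a joint would pass 70% of its speed; a pose out of reach is approached as far as the arm can. A call with a number of a shift or a turn outside -1 to 1 is refused whole. A call with a gripper value outside its range is refused whole. OPENING is the opening, from 0 (shut) to 1 (fully open), set as the call begins (- or left out, the last holds). The fingers move at their own pace and stop on an object; FORCE is the grip in N (left out, the last holds). Time passes only in rows, so rows that repeat a pose let the fingers close, or fill a call up. It gives the time, the measured TCP pose, the force, the opening and the grip force at its end, in the units of the state.
- manip.get_obs(): the state, without advancing time (a new reading comes with each control period).
- manip.camera(name): name is "side" or "top"; returns the picture (400x640x3 uint8, red, green, blue); there is no depth.
- manip.camera_params(name): a dict with "fov_y" (degrees; the focal length in pixels is half the picture's height over the tangent of half this angle, whatever the lens; pixels are square), "cx", "cy" (the principal point, pixels), "k1" (the pictures are not rectified: a ray, as slopes to the right and down, at radius r is drawn at 1 + k1 r^2 times it, then the intrinsics apply), "camera_from_world" (4x4, takes a point from world to camera coordinates). Camera axes: x right, y up, looking along -z (the intrinsics and any distortion apply to the point x, -y, -z); pixel columns grow to the right and rows downward; lengths in m; the calibration is good to about 2 mm. A picture is of the moment at which its call begins. camera_params takes no time and is no camera call.
- manip.hand_in(): hands the job in; it is judged then, once.
The state is a dict: "clock": time; "joint_pos": joint angles; "joint_velocities": joint speeds; "tau": joint torques, N m; "position": TCP position; "ee_rot": TCP orientation; "ft_force": force on the tool from outside, world axes, zero at the start; "torque": the same for the moment, N m; "grip_width": opening from 0.0 (shut) to 1.0 (fully open); "grasp_force": force on a finger pad.
Only numpy, scipy, OpenCV 4.12 (cv2) and the standard library are available. Lean on these libraries where they do the work, as an engineer would, in place of code of your own. Each camera call takes 0.05 s, during which the arm holds its last target. There are 200 camera calls.

## Task

Check how even the heat is along the well of the dry-block calibrator: grip the white stick thermometer (blue bands) by its handle and draw it straight up, without forcing it against the bore, until the black ring on its stem is level with the top of the aluminium block, and keep it there for two seconds for the first reading. Then draw it on up until the red ring is level with the top of the block and finish holding it still there, upright, with the stem still in the well: do not let go. Leave the other probe and everything else on the bench where they are.

Things in the scene. Friction and masses are not known exactly. Their poses are not given: they have to be found in the camera images.
- calibrator: dry-block calibrator, fixed: white box 200 mm deep (x), 240 wide (y), 150 tall; an aluminium block, 70 x 190 mm, is let into its top, 3 mm proud (block top 153 mm above the bench). Origin: centre of its underside; x to its back, z up. The block has two vertical wells, 9 mm bore, 105 mm deep, 110 mm apart, with a probe in each; which probe is in which well changes
- well_left (a point): centre of the mouth of the well on the calibrator's +y side, level with the top of the block (at x -20, y +55, z 153 mm in the calibrator's frame); axes as the calibrator's
- well_right (a point): centre of the mouth of the well on the calibrator's -y side, level with the top of the block (at x -20, y -55, z 153 mm in the calibrator's frame)
- handle (a point): stick thermometer to be drawn, loose, tip-down in one well: white round handle, 24 mm diameter, two blue bands, flat blue top with a small dark screen. This point: on the axis half-way up the handle, which reaches 33 mm below it (lowest 6 mm tapered) and 30 mm above. At the start it is 45 mm above the block top, the stem's tip on the well's floor
- black_ring (a point): middle of the black ring, 3 mm wide, round the thermometer's stem, 85 mm above the tip (65 mm below the point handle); inside the well, 20 mm below the block top, at the start
- red_ring (a point): middle of the red ring, 3 mm wide, round the thermometer's stem, 65 mm above the tip (85 mm below the point handle); inside the well, 40 mm below the block top, at the start
- stem_tip (a point): lower end of the thermometer's stem, on its axis
- thermometer: the same thermometer as a whole: 180 mm long, about 160 g, straight steel stem of 8 mm diameter under the handle; origin at the lower end of the stem, z up along the stem. Only its weight and light rubbing in the bore (0.5 mm play all round) resist the pull; let go, it falls back. Gripped 5 mm off its axis, tilted or pulled aside, it presses hard on the bore
- second_handle (a point): the other probe, grey handle with orange bands and orange top, same size, standing in the other well; this point on its axis half-way up its handle (45 mm above the block top). Leave it alone
- sleeve_mid (a point): brass reducing sleeve, 26 mm outer diameter, 28 mm tall, standing on the back part of the calibrator's top, about 85 mm behind the line of the wells; this point at its middle. Leave it alone
- reagent: glass reagent jar with blue cap, 70 mm diameter, 130 mm tall, on the bench to the left; origin under its centre
- beaker: empty glass beaker, 72 mm diameter, 85 mm tall, on the bench to the left; origin under its centre
- tip_box: pipette tip box, 85 x 122 mm, 59 mm tall, on the bench to the right; origin under its centre
- timer: white bench timer, 60 x 75 x 20 mm, on the bench to the right; origin under its centre
- marker: white marker pen with red cap, 128 mm long, 13 mm thick, lying on the bench behind the calibrator; origin under it
- puller: steel T-handled insert puller, 154 mm long, 14 mm high, lying on the bench behind the calibrator; origin under it

How it is judged:
By the outcome, as a careful person would: the job done as asked, in the order asked, and still so for the second after the job is handed in, while the arm keeps its last pose, push and grip.
It also fails if it takes over 40 s, if anything falls off the work surface, if the arm or the gripper's body presses on something with over 40 N, if the wrist force passes 120 N, or if a joint passes its speed limit or range.

## Working session

There is one attempt and no reset: what is moved stays moved. The work goes in short steps, Python scripts to look and compute and a shell command to move; the robot and the scene stay as the last step left them, time stands still between calls to the robot, and variables do not carry over. Pictures are saved under pics/ and viewed, at most 10 in all, crops included, and the job is handed in when it is done.

```bash
mkdir -p pics
python3 - <<'E'
from workcell import manip
import cv2
o=manip.get_obs();print({k:o[k] for k in('clock','position','ee_rot','ft_force','grip_width')},manip.grip_point_offset)
for n in('side','top'):
    cv2.imwrite(f'pics/{n}0.png',manip.camera(n)[:,:,::-1]);print(n,manip.camera_params(n))
E
```

```text
{'clock': 0.0, 'position': array([0.18803962, 0.59564377, 0.23049371]), 'ee_rot': array([ 1.52296869e-01,  9.88334529e-01, -7.18511086e-04, -8.43886646e-05]), 'ft_force': array([ 0.21654529, -0.52761538, -0.32060613]), 'grip_width': 0.9984627018584761} 0.0187
side {'fov_y': 47.9530050968556, 'cx': 321.3409688487807, 'cy': 210.39622653260162, 'k1': -0.0722567370980447, 'camera_from_world': array([[ 0.99857229, -0.05320285, -0.0047797 , -0.58750628],
       [ 0.03488143,  0.58168566,  0.81266542, -0.12423572],
       [-0.04045583, -0.81167189,  0.58271097, -1.34006889],
       [ 0.        ,  0.        ,  0.        ,  1.        ]])}
top {'fov_y': 56.734735385912636, 'cx': 316.7363646452866, 'cy': 198.24455350687407, 'k1': 0.005754334742024686, 'camera_from_world': array([[-0.0905444 , -0.99588569,  0.0036613 ,  0.03569633],
       [ 0.97235319, -0.08760907,  0.21645768, -0.60206429],
       [-0.21524634,  0.02315911,  0.97628514, -1.11359974],
       [ 0.        ,  0.        ,  0.        ,  1.        ]])}
```

View pics/side0.png

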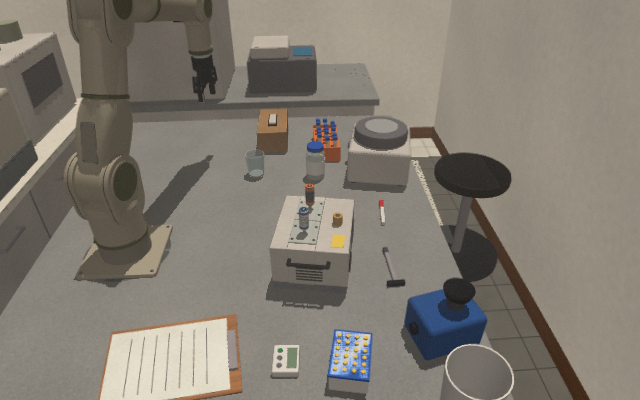

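View pics/top0.png

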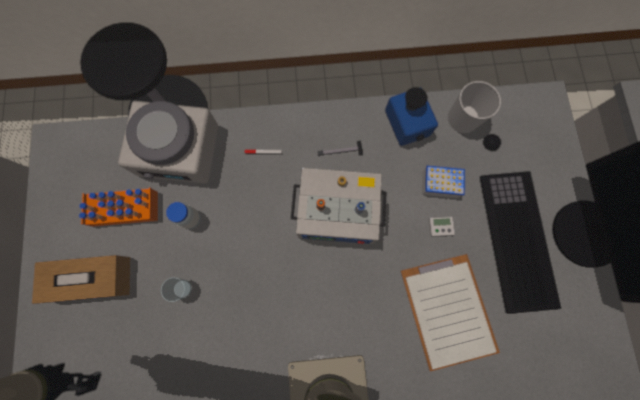

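The blue-topped thermometer is in the right (−y) well: about (361,208) in the top view, (304,215) in the side view. The orange probe is in the left well at (321,204). Next I'll enlarge both.

Run:
```python
import cv2,numpy as np
a=cv2.imread('pics/side0.png')[170:295,260:370];b=cv2.imread('pics/top0.png')[160:250,285:395]
f=lambda i,s:cv2.resize(i,None,fx=s,fy=s,interpolation=cv2.INTER_CUBIC)
A=f(a,4);B=cv2.convertScaleAbs(f(b,3.2),alpha=1.8)
c=np.zeros((500,800,3),np.uint8);c[:,:440]=A;c[:B.shape[0],445:445+B.shape[1]]=B[:,:355]
cv2.imwrite('pics/crop0.png',c)
```

```text
(no output)
```

View pics/crop0.png

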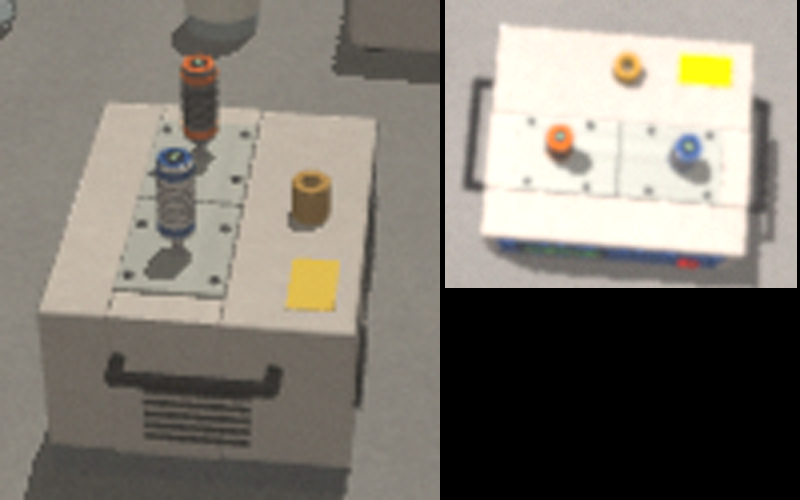

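```bash
cat > h.py <<'E'
import numpy as np,cv2
from workcell import manip
def proj(n,P):
    p=manip.camera_params(n);T=np.array(p['camera_from_world']);q=np.atleast_2d(P)@T[:3,:3].T+T[:3,3]
    u=q[:,0]/-q[:,2];v=-q[:,1]/-q[:,2];f=200/np.tan(np.radians(p['fov_y']/2));k=1+p['k1']*(u*u+v*v)
    return np.c_[u*k*f+p['cx'],v*k*f+p['cy']]
E
python3 - <<'E'
from h import *
from scipy.optimize import least_squares
cal=np.array([[-.1,.12,.15],[.1,.12,.15],[.1,-.12,.15],[-.1,-.12,.15],[-.02,.055,.228],[-.02,-.055,.228]])
s=np.array([[108,103],[377,120],[355,330],[42,312],[199,62],[176,157]],float);s=(s+.5)/4-.5+[260,170]
t=np.array([[500,27],[753-253,27],[753,45],[745,254],[559,134],[687,147]],float);t[0]=[484,236];t-=[445,0];t=(t+.5)/3.2-.5+[285,160]
W=lambda x:np.c_[cal[:,0]*np.cos(x[2])-cal[:,1]*np.sin(x[2])+x[0],cal[:,0]*np.sin(x[2])+cal[:,1]*np.cos(x[2])+x[1],cal[:,2]]
R=lambda x,o=(0,0,0,0):np.r_[(proj('side',W(x))-s-o[:2]),(proj('top',W(x))-t-o[2:])]
for nm,g in(('both',lambda x:R(x).ravel()),('side',lambda x:R(x)[:6].ravel()),('top',lambda x:R(x)[6:].ravel())):
    r=least_squares(g,[.6,0,0],loss='soft_l1');print(nm,r.x,W(r.x)[4:].round(4).tolist())
    if nm=='both':print(R(r.x).round(1).tolist())
# individual handles, xyz free
for i in(4,5):
    r=least_squares(lambda X:np.r_[(proj('side',X)[0]-s[i]),(proj('top',X)[0]-t[i])],[.55,0,.2]);print(i,r.x,r.fun.round(2))
o=manip.get_obs()
E
```

```text
both [ 0.56618544 -0.0811581  -0.16498886] [[0.5555, -0.0236, 0.228], [0.5374, -0.1321, 0.228]]
[[-1.0, -0.6], [0.1, -0.9], [0.4, 1.2], [-1.3, 0.1], [-0.2, 0.5], [-0.3, 0.3], [-1.3, -0.4], [-0.5, -1.2], [0.2, -1.0], [0.1, 0.2], [0.0, 0.6], [0.3, -0.5]]
side [ 0.56709655 -0.08015094 -0.16481629] [[0.5564, -0.0226, 0.228], [0.5383, -0.1311, 0.228]]
top [ 0.56505787 -0.08145754 -0.16397862] [[0.5543, -0.0239, 0.228], [0.5363, -0.1325, 0.228]]
4 [ 0.55630974 -0.02366883  0.22971803] [ 0.13 -0.04  0.03  0.14]
5 [ 0.53719889 -0.13109064  0.22802621] [-0.39  0.1  -0.09 -0.42]
```

Thermometer axis is at about (0.5373, −0.1315) and the calibrator yaw is −9.5°. I'll close the fingers along the calibrator's x and travel at z≈0.30.

```bash
python3 -m inch '[[[-0.05,-0.05,-0.05],[0,0,0]],[[-0.15,-0.15,-0.15],[0,0,0]],[[-0.25,-0.25,-0.25],[0,0,0]],[[-0.35,-0.35,-0.35],[0,0,0]],[[-0.5,-0.5,-0.45],[0,0,0]],[[-0.6,-0.6,-0.55],[0,0,0]],[[-0.7,-0.7,-0.65],[0,0,0]],[[-0.8,-0.8,-0.75],[0,0,0]],[[-0.9,-0.9,-0.85],[0,0,0]],[[-1,-1,-0.9],[0,0,0]]]' 1
python3 -m inch '[[[-0.1,-0.1,0],[0,0,0]],[[-0.2,-0.2,0],[0,0,0]],[[-0.3,-0.3,0],[0,0,0]],[[-0.4,-0.4,0],[0,0,0]],[[-0.5,-0.5,0],[0,0,0]],[[-0.6,-0.6,0],[0,0,0]],[[-0.7,-0.7,0],[0,0,0]],[[-0.8,-0.8,0],[0,0,0]],[[-0.9,-0.9,0],[0,0,0]],[[-1,-1,0],[0,0,0]]]'
python3 -m inch '[[[-0.1,-0.1,0],[0,0,0]],[[-0.2,-0.2,0],[0,0,0]],[[-0.3,-0.3,0],[0,0,0]],[[-0.4,-0.4,0],[0,0,0]],[[-0.5,-0.5,0],[0,0,0]],[[-0.6,-0.6,0],[0,0,0]],[[-0.7,-0.7,0],[0,0,0]],[[-0.8,-0.8,0],[0,0,0]],[[-0.9,-0.9,0],[0,0,0]],[[-1,-1,0],[0,0,0]]]'
python3 -m inch '[[[-0.1,-0.1,0],[0,0,0.1]],[[-0.2,-0.2,0],[0,0,0.2]],[[-0.3,-0.3,0],[0,0,0.3]],[[-0.4,-0.4,0],[0,0,0.4]],[[-0.5,-0.5,0],[0,0,0.5]],[[-0.6,-0.6,0],[0,0,0.6]],[[-0.7,-0.7,0],[0,0,0.7]],[[-0.8,-0.8,0],[0,0,0.8]],[[-0.9,-0.9,0],[0,0,0.9]],[[-1,-1,0],[0,0,1]]]'
cat >> h.py <<'E'
from scipy.spatial.transform import Rotation as Ro
def todo(xyz,toolang):
    o=manip.get_obs();R=Ro.from_quat(o['ee_rot']);t=np.radians(toolang)
    y=np.array([np.cos(t),np.sin(t),0]);z=np.array([0,0,-1.]);G=Ro.from_matrix(np.c_[np.cross(y,z),y,z])
    print('t',round(o['clock'],2),'pos',np.round(o['position'],4),'shift',(R.inv().apply(np.array(xyz)-o['position'])/.08).round(3),'turn',((R.inv()*G).as_rotvec()/np.radians(45)).round(3),'F',np.round(o['ft_force'],1),'M',np.round(o['torque'],2),o['grip_width'],o['grasp_force'])
E
python3 -c "
from h import *
todo([.5373,-.1315,.30],-9.5)"
```

```text
clock: 1.1
position: [0.2408, 0.4951, 0.3043]
ee_rot: [0.152, 0.988, 0.0, 0.0]
ft_force: [-0.4, -1.1, 0.9]
grip_width: 1.003
grasp_force: 0.0
clock: 2.1
position: [0.293, 0.3944, 0.3033]
ee_rot: [0.152, 0.988, 0.0, 0.0]
ft_force: [0.5, 0.1, -0.3]
grip_width: 0.998
grasp_force: 0.0
clock: 3.1
position: [0.3452, 0.2941, 0.3033]
ee_rot: [0.152, 0.988, 0.0, -0.0]
ft_force: [0.9, 0.4, -0.1]
grip_width: 1.003
grasp_force: 0.0
clock: 4.1
position: [0.3973, 0.1936, 0.3033]
ee_rot: [0.52, 0.854, 0.0, -0.0]
ft_force: [0.4, -0.0, 0.2]
grip_width: 0.998
grasp_force: 0.0
t 4.1 pos [0.3973 0.1936 0.3033] shift [-4.414 -0.308  0.041] turn [ 0.    -0.     0.818] F [ 0.4 -0.   0.2] M [ 0.    0.02 -0.04] 0.9981455060455005 0.0
```

```bash
python3 -m inch '[[[-0.1,0,0],[0,0,0]],[[-0.2,0,0],[0,0,0]],[[-0.3,0,0],[0,0,0]],[[-0.4,0,0],[0,0,0]],[[-0.5,0,0],[0,0,0]],[[-0.6,0,0],[0,0,0]],[[-0.7,0,0],[0,0,0]],[[-0.8,0,0],[0,0,0]],[[-0.9,0,0],[0,0,0]],[[-1,0,0],[0,0,0]]]'
python3 -m inch '[[[-0.1,0,0],[0,0,0]],[[-0.2,0,0],[0,0,0]],[[-0.3,0,0],[0,0,0]],[[-0.4,0,0],[0,0,0]],[[-0.5,0,0],[0,0,0]],[[-0.6,0,0],[0,0,0]],[[-0.7,0,0],[0,0,0]],[[-0.8,0,0],[0,0,0]],[[-0.9,0,0],[0,0,0]],[[-1,0,0],[0,0,0]]]'
python3 -m inch '[[[-0.1,0,0],[0,0,0]],[[-0.2,0,0],[0,0,0]],[[-0.3,0,0],[0,0,0]],[[-0.4,0,0],[0,0,0]],[[-0.5,0,0],[0,0,0]],[[-0.6,0,0],[0,0,0]],[[-0.7,0,0],[0,0,0]],[[-0.8,0,0],[0,0,0]],[[-0.9,0,0],[0,0,0]],[[-1,0,0],[0,0,0]]]'
python3 -m inch '[[[-0.1,0,0],[0,0,0.08]],[[-0.2,0,0],[0,0,0.16]],[[-0.3,0,0],[0,0,0.24]],[[-0.4,0,0],[0,0,0.33]],[[-0.5,0,0],[0,0,0.41]],[[-0.6,0,0],[0,0,0.49]],[[-0.7,0,0],[0,0,0.57]],[[-0.8,0,0],[0,0,0.65]],[[-0.9,0,0],[0,0,0.74]],[[-1,0,0],[0,0,0.818]]]' | tail -1
python3 -c "
from h import *
todo([.5373,-.1315,.25],-9.5)"
```

```text
clock: 5.1
position: [0.4342, 0.1229, 0.3033]
ee_rot: [0.519, 0.855, 0.0, -0.0]
ft_force: [-1.1, -0.1, 0.0]
grip_width: 0.999
grasp_force: 0.0
clock: 6.1
position: [0.4711, 0.052, 0.3033]
ee_rot: [0.519, 0.855, 0.0, -0.0]
ft_force: [-0.1, 0.6, 0.2]
grip_width: 1.001
grasp_force: 0.0
clock: 7.1
position: [0.508, -0.019, 0.3033]
ee_rot: [0.519, 0.855, 0.0, -0.0]
ft_force: [-0.0, 0.1, 0.2]
grip_width: 0.999
grasp_force: 0.0
grasp_force: 0.0
t 8.1 pos [ 0.5449 -0.09    0.3032] shift [-0.527 -0.008  0.666] turn [0. 0. 0.] F [0.7 0.3 1.2] M [ 0.01 -0.02  0.02] 1.0045808255331665 0.0
```

```bash
python3 -m inch '[[[-0.1,0,0],[0,0,0]],[[-0.2,0,0],[0,0,0]],[[-0.3,0,0],[0,0,0]],[[-0.4,0,0],[0,0,0]],[[-0.5,-0.01,0.05],[0,0,0]],[[-0.53,-0.01,0.2],[0,0,0]],[[-0.53,-0.01,0.35],[0,0,0]],[[-0.53,-0.01,0.5],[0,0,0]],[[-0.53,-0.01,0.6],[0,0,0]],[[-0.53,-0.01,0.66],[0,0,0]]]'
python3 - <<'E'
from h import *
s=manip.camera('side')[:,:,::-1];t=manip.camera('top')[:,:,::-1]
np.save('s.npy',s)
f=lambda i,z:cv2.resize(i,None,fx=z,fy=z,interpolation=cv2.INTER_CUBIC)
A=f(s[150:270,250:350],4);B=cv2.convertScaleAbs(f(t[160:250,310:410],4),alpha=1.8)
c=np.zeros((480,800,3),np.uint8);c[:,:400]=A;c[:360,400:]=B
cv2.imwrite('pics/c1.png',c)
todo([.5373,-.1315,.18],-9.5)
E
```

```text
clock: 9.1
position: [0.5367, -0.1306, 0.2492]
ee_rot: [0.762, 0.647, -0.0, -0.0]
ft_force: [1.1, 0.3, 0.2]
grip_width: 1.0
grasp_force: 0.0
t 9.2 pos [ 0.5367 -0.1308  0.2498] shift [-0.007  0.009  0.872] turn [-0.001  0.     0.004] F [-0.7  0.8 -0.6] M [-0.04  0.02  0.01] 1.0022914502700906 0.0
```

View pics/c1.png

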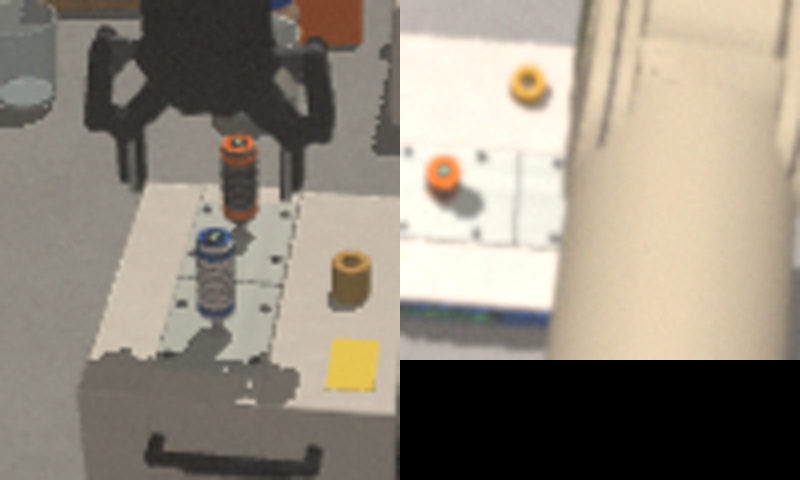

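Run:
```python
from h import *
for z in(.25,.263):print((proj('side',[.5367,-.1308,z])-[249.6,149.6])*4)
d=np.array([np.cos(-.166),np.sin(-.166),0])
for k in(-.0425,.0425):print((proj('side',np.array([.5367,-.1308,.263])+k*d)-[249.6,149.6])*4)
print((proj('side',[.5373,-.1315,.228])-[249.6,149.6])*4)
```

```text
[[212.73565655 208.2376797 ]]
[[212.12690111 190.76280747]]
[[143.79966436 186.70822603]]
[[281.00103692 194.8600205 ]]
[[214.73367783 237.89249426]]
```

Fingertip midpoint (211,190) and handle top (215,236) in the crop match the predictions, so I'll descend.

```bash
python3 -m inch '[[[0,0.01,0.08],[0,0,0]],[[0,0.01,0.2],[0,0,0]],[[0,0.01,0.32],[0,0,0]],[[0,0.01,0.44],[0,0,0]],[[0,0.01,0.56],[0,0,0]],[[0,0.01,0.66],[0,0,0]],[[0,0.01,0.75],[0,0,0]],[[0,0.01,0.82],[0,0,0]],[[0,0.01,0.87],[0,0,0]],[[0,0.01,0.87],[0,0,0]]]' 0.6
python3 - <<'E'
from h import *
s=manip.camera('side')[:,:,::-1]
cv2.imwrite('pics/c2.png',cv2.resize(s[170:270,250:350],None,fx=6,fy=6,interpolation=cv2.INTER_CUBIC))
todo([.5373,-.1315,.18],-9.5)
E
```

```text
clock: 10.2
position: [0.5376, -0.1311, 0.1804]
ee_rot: [0.762, 0.647, -0.0, -0.0]
ft_force: [-0.2, 0.6, 0.5]
grip_width: 0.598
grasp_force: 0.0
t 10.25 pos [ 0.5377 -0.1312  0.1808] shift [-0.004 -0.005  0.011] turn [-0.    -0.     0.004] F [-0.6 -0.3 -0.2] M [-0.01  0.04 -0.  ] 0.6023050958909751 0.0
```

View pics/c2.png

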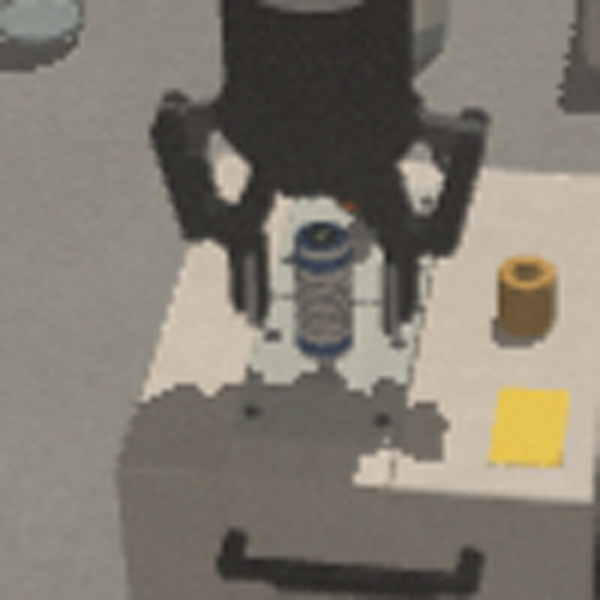

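Handle (centre x≈325) sits midway between the inner finger faces (262, 390). Closing gently.

```bash
python3 -m inch '[[[0,0,0],[0,0,0]],[[0,0,0],[0,0,0]],[[0,0,0],[0,0,0]],[[0,0,0],[0,0,0]],[[0,0,0],[0,0,0]],[[0,0,0],[0,0,0]],[[0,0,0],[0,0,0]],[[0,0,0],[0,0,0]],[[0,0,0],[0,0,0]],[[0,0,0],[0,0,0]]]' 0 20
python3 - <<'E'
from h import *
s=manip.camera('side')[:,:,::-1]
cv2.imwrite('pics/c3.png',cv2.resize(s[170:270,250:350],None,fx=6,fy=6,interpolation=cv2.INTER_CUBIC))
todo([.5373,-.1315,.18],-9.5)
E
```

```text
clock: 11.25
position: [0.5379, -0.1313, 0.1812]
ee_rot: [0.762, 0.647, 0.0, 0.0]
ft_force: [-3.1, 0.3, 5.3]
grip_width: 0.275
grasp_force: 20.7
t 11.3 pos [ 0.5379 -0.1312  0.1812] shift [-0.004 -0.007  0.015] turn [ 0.001 -0.     0.004] F [-1.4 -0.5  6.8] M [ 0.08  0.6  -0.01] 0.2772106259654018 20.679187327623367
```

View pics/c3.png

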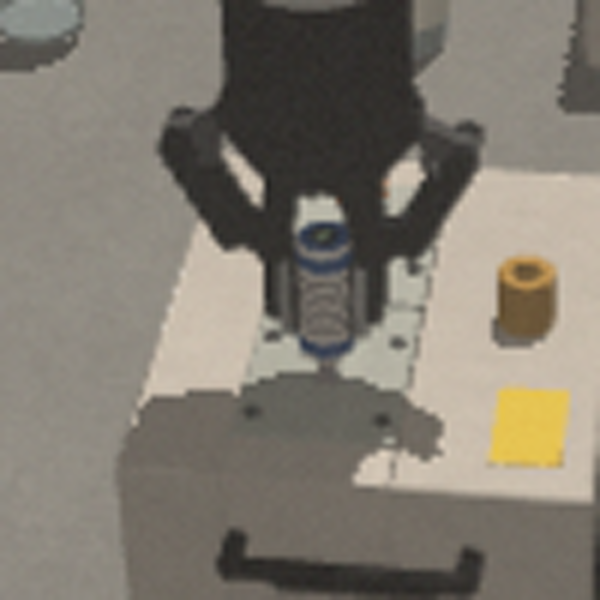

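Grip holds on axis with small side force. First lift: 20 mm, slowly.

```bash
python3 -m inch '[[[0,0,-0.01],[0,0,0]],[[0,0,-0.03],[0,0,0]],[[0,0,-0.06],[0,0,0]],[[0,0,-0.09],[0,0,0]],[[0,0,-0.12],[0,0,0]],[[0,0,-0.14],[0,0,0]],[[0,0,-0.16],[0,0,0]],[[0,0,-0.17],[0,0,0]],[[0,0,-0.18],[0,0,0]],[[0,0,-0.18],[0,0,0]]]'
python3 -c "
from h import *
todo([.5379,-.1312,.2012],-9.5)"
```

```text
clock: 12.3
position: [0.5378, -0.1312, 0.1953]
ee_rot: [0.762, 0.647, 0.0, -0.0]
ft_force: [-0.4, -0.2, -2.4]
grip_width: 0.277
grasp_force: 19.8
t 12.3 pos [ 0.5378 -0.1312  0.1953] shift [ 0.     0.002 -0.073] turn [ 0.    -0.     0.004] F [-0.4 -0.2 -2.4] M [0.   0.08 0.01] 0.2773394538415363 19.779578000307083
```

```bash
python3 -m inch '[[[0,0,-0.015],[0,0,0]],[[0,0,-0.03],[0,0,0]],[[0,0,-0.045],[0,0,0]],[[0,0,-0.06],[0,0,0]],[[0,0,-0.073],[0,0,0]],[[0,0,-0.073],[0,0,0]],[[0,0,-0.073],[0,0,0]],[[0,0,-0.073],[0,0,0]],[[0,0,-0.073],[0,0,0]],[[0,0,-0.073],[0,0,0]]]'
python3 - <<'E'
from h import *
s=manip.camera('side')[:,:,::-1]
cv2.imwrite('pics/c4.png',cv2.resize(s[190:250,270:340],None,fx=10,fy=10,interpolation=cv2.INTER_NEAREST))
todo([.5379,-.1312,.2012],-9.5)
for z in(.153,.185,.248):print((proj('side',[.5373,-.1315,z])+.5-[270,190])*10)
E
```

```text
clock: 13.3
position: [0.5377, -0.1312, 0.2011]
ee_rot: [0.762, 0.647, 0.0, -0.0]
ft_force: [-0.2, -0.2, -1.2]
grip_width: 0.277
grasp_force: 19.8
t 13.35 pos [ 0.5378 -0.1312  0.2011] shift [-0.     0.002 -0.001] turn [-0.    -0.     0.004] F [-0.2  0.5 -1.5] M [-0.03 -0.04  0.  ] 0.276106206155198 19.789989441633224
[[346.01400061 431.2516725 ]]
[[342.59201243 332.97312722]]
[[335.55670992 129.78679148]]
```

View pics/c4.png

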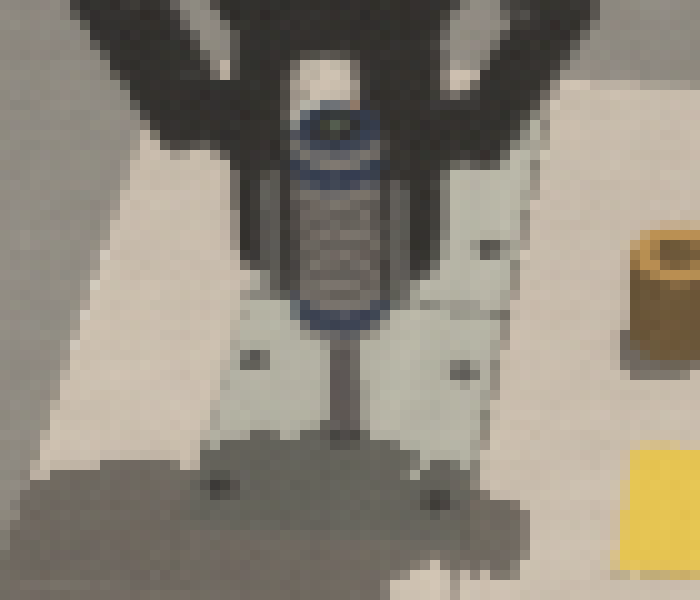

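The handle top is at (337,126), as expected, and the dark ring is at the well mouth (345,435). Now hold for the reading.

```bash
Z='x'; 
python3 -m inch '[[[0,0,0],[0,0,0]],[[0,0,0],[0,0,0]],[[0,0,0],[0,0,0]],[[0,0,0],[0,0,0]],[[0,0,0],[0,0,0]],[[0,0,0],[0,0,0]],[[0,0,0],[0,0,0]],[[0,0,0],[0,0,0]],[[0,0,0],[0,0,0]],[[0,0,0],[0,0,0]]]' >/dev/null
python3 -m inch '[[[0,0,0],[0,0,0]],[[0,0,0],[0,0,0]],[[0,0,0],[0,0,0]],[[0,0,0],[0,0,0]],[[0,0,0],[0,0,0]],[[0,0,0],[0,0,0]],[[0,0,0],[0,0,0]],[[0,0,0],[0,0,0]],[[0,0,0],[0,0,0]],[[0,0,0],[0,0,0]]]' >/dev/null
python3 -m inch '[[[0,0,0],[0,0,0]],[[0,0,0],[0,0,0]],[[0,0,0],[0,0,0]],[[0,0,0],[0,0,0]],[[0,0,0],[0,0,0]],[[0,0,-0.02],[0,0,0]],[[0,0,-0.05],[0,0,0]],[[0,0,-0.08],[0,0,0]],[[0,0,-0.11],[0,0,0]],[[0,0,-0.14],[0,0,0]]]' 
python3 -m inch '[[[0,0,-0.03],[0,0,0]],[[0,0,-0.06],[0,0,0]],[[0,0,-0.08],[0,0,0]],[[0,0,-0.1],[0,0,0]],[[0,0,-0.11],[0,0,0]],[[0,0,-0.11],[0,0,0]],[[0,0,-0.11],[0,0,0]],[[0,0,-0.11],[0,0,0]],[[0,0,-0.11],[0,0,0]],[[0,0,-0.11],[0,0,0]]]'
python3 - <<'E'
from h import *
s=manip.camera('side')[:,:,::-1]
cv2.imwrite('pics/c5.png',cv2.resize(s[180:240,270:340],None,fx=10,fy=10,interpolation=cv2.INTER_NEAREST))
todo([.5379,-.1312,.2212],-9.5)
for z in(.153,.173,.268):print((proj('side',[.5373,-.1315,z])+.5-[270,180])*10)
E
```

```text
clock: 16.35
position: [0.5378, -0.1312, 0.2126]
ee_rot: [0.762, 0.647, 0.0, 0.0]
ft_force: [0.0, -0.2, -1.0]
grip_width: 0.274
grasp_force: 19.8
clock: 17.35
position: [0.5377, -0.1312, 0.221]
ee_rot: [0.762, 0.647, -0.0, -0.0]
ft_force: [0.1, -0.4, -1.7]
grip_width: 0.272
grasp_force: 19.8
t 17.4 pos [ 0.5377 -0.1312  0.2211] shift [ 0.     0.002 -0.002] turn [-0.    -0.     0.004] F [-0.3 -0.2 -1.4] M [ 0.03  0.01 -0.03] 0.27720691771767453 19.7847318649292
[[346.01400061 531.2516725 ]]
[[343.88688814 470.20371908]]
[[333.23698363 162.45170006]]
```

View pics/c5.png

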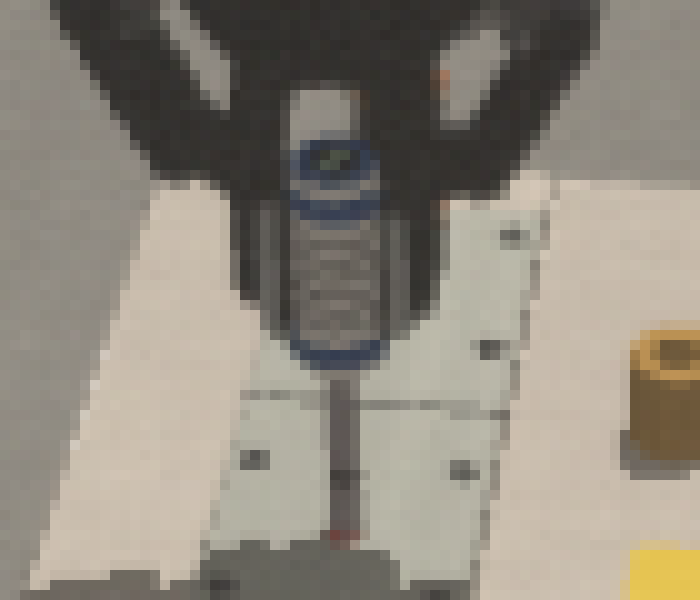

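The black ring (343,475) is 20 mm above the block, the red ring (345,535) is at the well mouth, and the stem is upright. I'll hold briefly and hand in.

```bash
python3 -m inch '[[[0,0,0],[0,0,0]],[[0,0,0],[0,0,0]],[[0,0,0],[0,0,0]],[[0,0,0],[0,0,0]],[[0,0,0],[0,0,0]],[[0,0,0],[0,0,0]],[[0,0,0],[0,0,0]],[[0,0,0],[0,0,0]],[[0,0,0],[0,0,0]],[[0,0,0],[0,0,0]]]'
python3 -c "
from workcell import manip
print(manip.hand_in())"
```

```text
clock: 18.4
position: [0.5377, -0.1312, 0.2211]
ee_rot: [0.762, 0.647, 0.0, -0.0]
ft_force: [0.1, -0.3, -1.6]
grip_width: 0.275
grasp_force: 19.8
the job is handed in; nothing more can be done
None
```

Job handed in at 18.4 s: the thermometer was held for more than 2 s with the black ring level with the block top, and is now gripped still and upright with the red ring level and the stem in the well. The arm touched nothing else.

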